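Latch the press mould shut

TASK

The two-part press mould on the packing table stands a little open. Hook the draw-latch claw over into the slot of the keeper on the loose half, then swing the red lever down over centre until it lies fully home and the halves are drawn tight; feel the claw in gently rather than jamming it onto the keeper, do not force the lever, and leave the bowls and the jar where they stand.

Things in the scene. Friction and masses are not known exactly. Their poses are not given: they have to be found in the camera images.
- mould: (All sizes in mm.) Fixed white half of the press mould, on its bolted-down steel tray (320 x 190). Origin on the table below the lever's pivot; +x runs along the latch line from latch to keeper, z up. Top deck 70 above the table, x -120 to 35, y -85 to 85. Lever pivot (axis y) at x 0, z 90, between 46 wide cheeks that rise to z 96.
- moving_half: Loose white half (x 38 to 148, top z 70, y -85 to 85), sliding along the mould's x. Its x in the mould's frame (mm) is the gap: 0 shut, 4 to 7 at start. 4 N moves it. It carries the steel keeper block, 26 wide (y), top flat at z 86, with a 10 wide cross slot, 16 deep. Slot's near wall at x 83 here, give or take up to 8: set by hand, unreported. Block reaches 34 before and 28 past that wall.
- nose: Nose of the claw, sprung along the claw's length: 7 N starts it, then 0.7 N per mm, up to 26 mm. Origin on the rod line, midway in the lip's thickness, 98 from the claw's hinge when not stretched; x points away from the hinge along the claw, z to its upper side. Nose plate 30 wide, 6 thick.
- lip (a point): Middle of the lower edge of the hooking lip: a steel tongue 22 wide (y), 4 thick (x), that reaches 12 below the nose's origin (9 below the nose plate), its edge leaning 1 back towards the hinge.
- grip_bar (a point): Centre of the red grip bar on the nose: 12 thick, 30 long along y, round ends, 9 above the nose's origin. Pinched by its two ends from above, it can turn between the fingers; beside the keeper block there is room for fingertips down to the deck.
- lever (a joint): Angle of the lever about its pivot: 0 leaning furthest towards the keeper, 1.2 to 1.65 at start, 2.34 fully home, lying flat, pointing away from the keeper. The claw's hinge sits on the lever 22 from the pivot, at 0.873 rad + this angle above the mould's +x axis; the handle points 0.14 rad less. Dead centre is near 2.2; before it the spring throws it back. Else it stays where left.
- lever_tip (a point): End of the lever's handle, 103 from the pivot, on its centre line. The red grip covers the last 64; it is 26 wide (y) and 9 thick. Pushed on its upper face with shut fingertips it goes over with 5 to 10 N; pressed against its stop (or squeezed) with over 50 N it bends.
- claw (a joint): Angle of the claw on its hinge at the lever; the claw's rise above the mould's +x axis is the lever's angle plus this (negative) number. Claw and lever swing in the mould's x-z plane. Its hinge is a little stiff: the claw stays where it is left and, while slack, turns along with the lever, so a lip not yet bearing on the slot's near wall is lifted out.
- bowl_a: Gold bowl, 90 across and 50 high, origin at its base; a bystander beyond the mould.
- bowl_b: A second gold bowl, the same, origin at its base; a bystander beyond the mould.
- jar: Amber glass jar with a white cap, 60 across and 85 high, origin at its base; a bystander beyond the mould.

How it is judged:
On the way:
1. the claw's lip is down in the keeper's slot while the lever is still up (z of lip in the frame of mould below 0.083 m and x of lip in the frame of mould above 0.072 m and value of joint lever below 1.9 rad), for 0.2 s.
At the end, for the whole second after the job is handed in: The lever is within 0.07 rad (4 degrees) of fully home, the halves are shut to within 1.5 mm, the claw's lip is at least 3 mm down in the keeper's slot and pulls on the keeper with more than 5 N; no bowl or jar has moved over 20 mm (value of joint lever above 2.27 rad and x of moving_half in the frame of mould below 0.0015 m and contact force between nose and moving_half above 5 N and z of lip in the frame of mould below 0.083 m); the robot touches nothing.
It fails at once if the claw is jammed on the keeper with more than 30 N (contact force between nose and moving_half above 30 N).
It fails at once if the fingers force the lever with more than 50 N (contact force between the fingers and lever_c2 above 50 N).
It fails at once if a bowl or the jar is moved by more than 20 mm (distance of any of bowl_a, bowl_b, jar from where it was at the start of the episode above 0.02 m).
It also fails if it takes over 72 s, if anything falls off the work surface, if the arm or the gripper's body presses on something with over 40 N, if the wrist force passes 120 N, or if a joint passes its speed limit or range.

ROBOT

A 6-joint arm with a two-finger parallel gripper is mounted at the origin on the work surface. World frame = base frame: x ahead of the robot, y to its left, z up, the work surface at z = 0. Lengths are in m, angles in rad, forces in N, time in s.
With the tool pointing down it reaches from about 0.4 to 0.925 m from the base axis. Payload 3.4 kg.
Tool frame: the origin (TCP) lies at the very end of the fingers, on their centre line; the grasp point (between the pads) lies 19 mm behind it; z points along the fingers, y is the line along which they close (so a half turn about z gives the same grasp; the last joint's range is limited). The gripper opens to 85 mm and grips with 20 to 120 N. Pads are 22 mm wide; open, the fingers measure 114 mm over their backs; the gripper's body (76 mm by 85 mm) begins 54 mm behind the grasp point. The pads swing forward as they close: fully open they stand 13 mm farther back than shut.
Start: joints at [1.161, 0.307, 1.506, -0, 1.328, -0.073], TCP at [0.19, 0.543, 0.231] pointing down, gripper open.
Joint ranges: [-3.12, 3.12], [-1.05, 2.28], [0.14, 2.33], [-1.42, 4.57], [0.1, 2.73], [-2.68, 2.68]. Speed limits (rad/s): [2.57, 2.57, 3.14, 3.14, 3.14, 3.14].

INTERFACE

Orientations are given as a rotation vector (axis times angle).
In Python, from bench import * gives the robot as it stands.
- The arm moves only by the shell command python3 -m crank 'ROWS' [FORCE]. ROWS is JSON, a list of rows, each a list of 7 numbers: the shift along the tool's x, y, z in m, then the turn, a rotation vector about the tool's x, y, z in rad, then the opening, from 0 (shut) to 1 (fully open). In form: [[x, y, z, rx, ry, rz, fingers], ...]. A call has 1 to 12 rows; each row shifts and turns the commanded pose from where the row before left it, along the tool's axes as they then stand; what a row does not reach is not made up. A row lasts 1/10 s, in which the tool goes at most 50 mm and 8.59 degrees, less where a joint would pass 70% of its speed; a pose out of reach is approached as far as the arm can. A call is refused whole if a number of a shift passes 0.05 or a number of a turn 0.15, either way. A call with a gripper value outside its range is refused whole. The fingers move at their own pace and stop on an object; FORCE is the grip in N (left out, the last holds). Time passes only in rows, so rows that do not move let the fingers close. It gives the time, the measured TCP pose, the force, the opening and the grip force at its end, in the units of the state.
- observe(): the state, without advancing time (a new reading comes with each control period).
- grab_frame(name): name is "scene" or "top"; returns a dict with "frame" (420x560x3 uint8, red, green, blue), "range_z" (420x560 float32, m along the optical axis (not along the pixel's ray), 0 where there is no reading), "camera_matrix" (3x3 intrinsics, pixels), "D" ([k1, k2, p1, p2, k3] as OpenCV has them; the pictures are not rectified), "pose" (4x4, takes a point from camera to world coordinates). Camera axes: x right, y up, looking along -z (the intrinsics and any distortion apply to the point x, -y, -z); pixel columns grow to the right and rows downward; lengths in m; the calibration is good to about 2 mm. A picture is of the moment at which its call begins.
- hand_in(): hands the job in; it is judged then, once.
The state is a dict: "time_s": time; "q": joint angles; "qvel": joint speeds; "joint_efforts": joint torques, N m; "tcp_pos": TCP position; "orientation": TCP orientation; "contact_force": force on the tool from outside, world axes, zero at the start; "torque": the same for the moment, N m; "gripper_width": opening from 0.0 (shut) to 1.0 (fully open); "grip_force": force on a finger pad.
Only numpy, scipy, OpenCV 4.12 (cv2) and the standard library are available. Lean on these libraries where they do the work, as an engineer would, in place of code of your own. Each camera call takes 0.05 s, during which the arm holds its last target. There are 200 camera calls.

## Working session

There is one attempt and no reset: what is moved stays moved. The work goes in short steps, Python scripts to look and compute and a shell command to move; the robot and the scene stay as the last step left them, time stands still between calls to the robot, and variables do not carry over. Pictures are saved under pics/ and viewed, at most 10 in all, crops included, and the job is handed in when it is done.

```bash
mkdir -p pics; ls; cat > h.py <<'E'
from bench import *
import numpy as np, cv2
def cloud(f):
    K=np.array(f["camera_matrix"]);D=np.array(f["D"],float);Z=f["range_z"];h,w=Z.shape
    u,v=np.meshgrid(np.arange(w),np.arange(h))
    p=cv2.undistortPoints(np.stack([u,v],-1).reshape(-1,1,2).astype(np.float64),K,D).reshape(h,w,2)
    c=np.stack([p[...,0]*Z,-p[...,1]*Z,-Z,np.ones_like(Z)],-1)
    W=(c@np.array(f["pose"]).T)[...,:3]; W[Z==0]=np.nan
    return W
def save(n,im): cv2.imwrite("pics/"+n,im[...,::-1])
E
python3 - <<'E'
from h import *
o=observe();print(o)
a=grab_frame("scene");b=grab_frame("top")
save("s0.png",a["frame"]);save("t0.png",b["frame"])
np.savez("f0.npz",a=cloud(a),b=cloud(b),ai=a["frame"],bi=b["frame"])
print(a["pose"],b["pose"])
E
```

```text
pics
{'time_s': 0.0, 'q': array([ 1.16048477e+00,  3.07564624e-01,  1.50767624e+00, -1.04124301e-05,
        1.32842166e+00, -7.35045739e-02]), 'qvel': array([ 3.00334277e-04,  3.65115250e-04, -4.77728774e-04,  3.77323444e-06,
        1.03307889e-03, -8.35027984e-04]), 'joint_efforts': array([-1.85589306e-03, -4.57555854e+01, -2.51922315e+01, -3.07917317e-04,
        1.31726568e-02,  4.69939437e-06]), 'tcp_pos': array([0.18976895, 0.54203162, 0.23038478]), 'orientation': array([-0.52647245, -3.0966704 ,  0.00315999]), 'contact_force': array([-0.20116245,  1.30330244, -0.95504306]), 'torque': array([0.01459704, 0.02316011, 0.01438892]), 'grip_force': 0.0, 'gripper_width': 0.9998823449825325}
[[-0.35992458 -0.7460991   0.56017     1.29526915]
 [ 0.93298033 -0.28873717  0.21489194  0.27979019]
 [ 0.00141122  0.59997249  0.80001939  1.00518964]
 [ 0.          0.          0.          1.        ]] [[-0.0024236   0.98334168 -0.18175054  0.48795608]
 [-0.99997365 -0.00362685 -0.00628826  0.05618106]
 [-0.00684269  0.18173051  0.98332457  1.00164423]
 [ 0.          0.          0.          1.        ]]
```

View pics/s0.png

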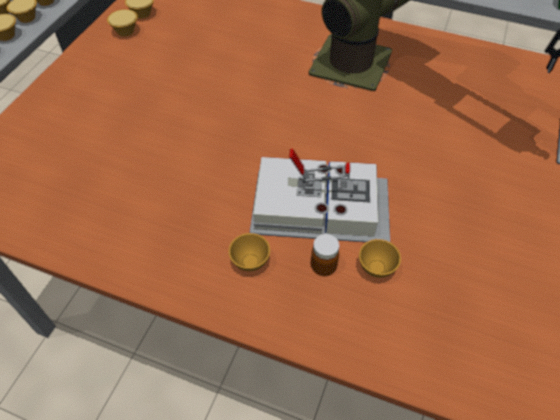

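View pics/t0.png

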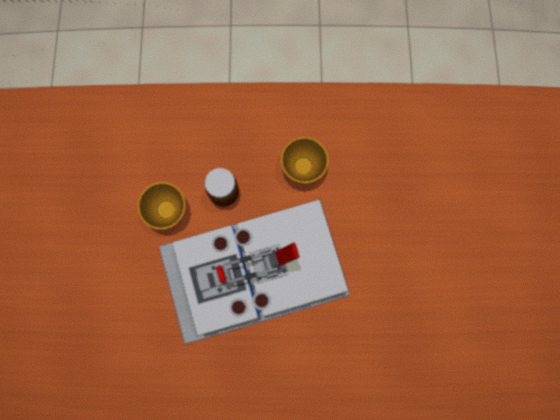

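The scene view shows the mould at about (318,198), red lever at (296,160) and grip bar at (347,168), with the bowls and jar on the far side. In the top view the lever is at (287,254), the grip bar at (221,274) and the keeper at about (210,280), so mould +x points to world +y.

```bash
cat > fit.py <<'E'
from h import *
d=np.load("f0.npz")
W=d["b"];I=d["bi"].astype(int)
m=(abs(W[...,2]-.07)<.006)&(I.min(-1)>110)
n,l,st,ce=cv2.connectedComponentsWithStats(cv2.morphologyEx(m.astype(np.uint8),cv2.MORPH_CLOSE,np.ones((9,9))))
k=1+np.argmax(st[1:,4]);mm=(l==k)&m
P=W[mm];print("deck z",np.median(P[:,2]),len(P))
r=cv2.minAreaRect((P[:,:2]*1000).astype(np.float32));print(r)
bx=cv2.boxPoints(r)
E=[(bx[i+1]-bx[i]) for i in range(3)];e=max(E,key=np.linalg.norm);e=e/np.linalg.norm(e)
if e[1]<0:e=-e
yaw=np.arctan2(e[1],e[0]);c=np.array(r[0]);L=max(r[1])
R=np.array([[e[0],-e[1]],[e[1],e[0]]])
print("yaw",yaw,"L",L)
# -120 end => origin
o=c+R@np.array([-L/2+120,0]);print("origin",o)
np.savez("mould.npz",o=o/1000,R=R,yaw=yaw)
def tom(X): return np.concatenate([((X[:,:2]-o/1000)@R)*1000,X[:,2:]*1000],1)
for nm,Wc,Ic in (("top",d["b"],d["bi"].astype(int)),("scene",d["a"],d["ai"].astype(int))):
    red=(Ic[...,0]>110)&(Ic[...,1]<45)&(Ic[...,2]<45)&(Wc[...,2]>.075)
    n,l,st,ce=cv2.connectedComponentsWithStats(red.astype(np.uint8))
    for k in range(1,n):
        if st[k,4]>4:
            Q=tom(Wc[l==k]);print(nm,ce[k],st[k,4],"min",Q.min(0).round(1),"max",Q.max(0).round(1),"mean",Q.mean(0).round(1))
for u,v in((304,160),(161,206),(222,185)): print(d["b"][v,u])
E
python3 fit.py
python3 - <<'E'
from h import *
d=np.load("f0.npz");
i=d["bi"][195:350,150:360];s=d["ai"][140:245,240:400]
a=cv2.resize(i,None,fx=3.6,fy=3.6,interpolation=cv2.INTER_CUBIC);save("t0c.png",a)
save("s0c.png",cv2.resize(s,None,fx=5,fy=5,interpolation=cv2.INTER_CUBIC))
E
```

```text
deck z 0.07107885669994302 11332
((553.7337036132812, 77.8496322631836), (170.7142791748047, 274.4936218261719), 16.256406784057617)
yaw 1.854524 L 274.4936218261719
origin [558.56171023  61.29237342]
top [293.95238095 250.17460317] 63 min [-45.5 -10.4 180.5] max [-38.4  11.2 186.9] mean [-4.200e+01  1.000e-01  1.837e+02]
top [220.90697674 273.97674419] 86 min [ 74.9 -12.4 143.5] max [ 83.3  14.  153.1] mean [ 79.1   0.8 149.5]
scene [295.72727273 159.05050505] 99 min [-47.2 -12.6 132.5] max [-17.5   7.6 187.2] mean [-34.3  -3.8 165.4]
scene [347.08 167.92] 25 min [ 74.3 -16.4 145.9] max [ 79.1   7.6 153.9] mean [ 76.9  -5.4 149.6]
[ 0.76356623 -0.00828307  0.00690171]
[0.67415848 0.26846935 0.0040223 ]
[0.69583981 0.14282104 0.08832226]
```

View pics/t0c.png

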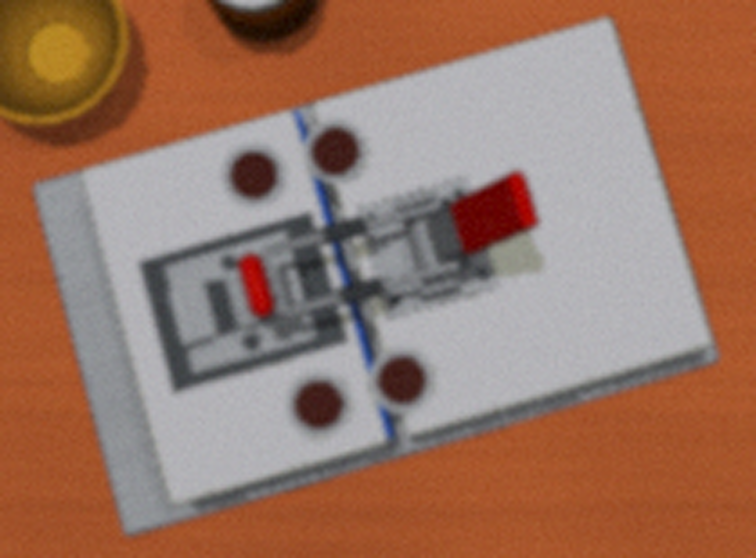

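View pics/s0c.png

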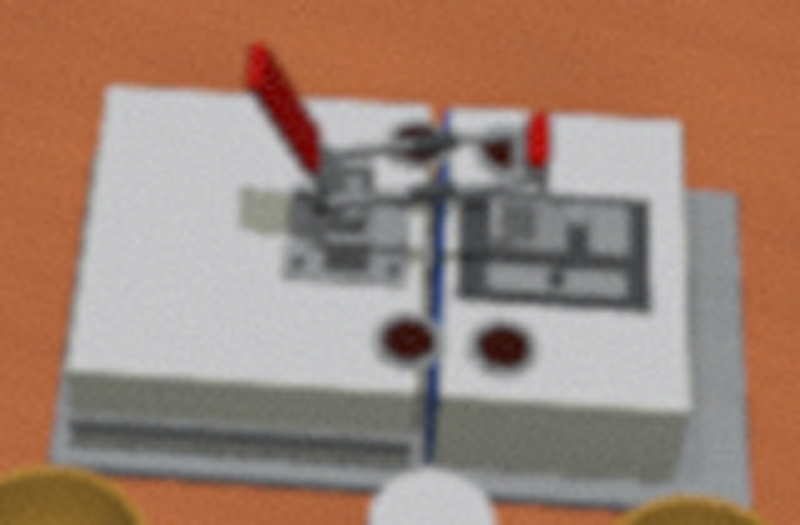

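The crops show the latch clearly: in the top crop the grip bar is at (256,287) and the slot is the dark bar at about (220,305). In the scene crop the slot is at about (577,237). I'll locate the slot precisely in both views.

```bash
cat > slot.py <<'E'
from h import *
from scipy.interpolate import griddata
d=np.load("f0.npz");m=np.load("mould.npz");o=m["o"];R=m["R"]
for nm,W,I in (("top",d["b"],d["bi"]),("scene",d["a"],d["ai"])):
    X=np.concatenate([((W[...,:2]-o)@R)*1000,W[...,2:]*1000],-1)
    s=(X[...,0]>30)&(X[...,0]<170)&(abs(X[...,1])<60)&(X[...,2]<95)
    P=X[s];g=I[s].mean(-1)
    xs=np.arange(50,130,2.)
    print(nm); 
    for y in (-14,-10,-5,0,5,10,14):
        G=griddata(P[:,:2],np.c_[P[:,2],g],(xs,np.full_like(xs,y)))
        print(y,"z",np.round(np.nan_to_num(G[:,0])).astype(int).tolist());print("   g",np.round(np.nan_to_num(G[:,1])).astype(int).tolist())
E
python3 slot.py
```

```text
top
-14 z [73, 71, 74, 72, 71, 72, 72, 71, 76, 79, 82, 79, 78, 79, 80, 80, 81, 82, 83, 84, 86, 84, 80, 76, 75, 74, 75, 73, 75, 73, 74, 77, 82, 78, 79, 74, 74, 76, 72, 70]
   g [120, 84, 66, 64, 66, 67, 75, 102, 136, 139, 141, 143, 129, 130, 131, 132, 133, 134, 136, 137, 137, 116, 137, 139, 137, 131, 125, 118, 115, 117, 136, 149, 152, 150, 151, 149, 151, 144, 128, 103]
-10 z [72, 72, 72, 72, 73, 74, 71, 80, 86, 87, 89, 87, 86, 86, 87, 87, 87, 87, 87, 87, 87, 87, 87, 88, 88, 75, 77, 75, 74, 80, 88, 86, 87, 86, 88, 88, 88, 86, 80, 70]
   g [101, 67, 51, 49, 55, 53, 51, 77, 100, 104, 109, 118, 124, 124, 125, 126, 126, 127, 127, 128, 128, 130, 137, 131, 107, 93, 70, 68, 69, 104, 140, 153, 155, 154, 151, 152, 154, 141, 121, 110]
-5 z [73, 71, 74, 72, 72, 72, 73, 77, 88, 89, 87, 87, 84, 85, 85, 85, 86, 86, 86, 87, 87, 87, 88, 87, 87, 79, 75, 74, 76, 75, 86, 86, 87, 85, 86, 89, 88, 86, 80, 73]
   g [108, 73, 57, 56, 61, 55, 61, 100, 132, 117, 100, 105, 111, 111, 112, 113, 114, 115, 116, 117, 119, 129, 144, 134, 102, 84, 70, 66, 71, 90, 141, 148, 152, 156, 150, 151, 155, 143, 123, 100]
0 z [7
[... 3214 characters left out ...]
2, 72, 76, 86, 85, 86, 87, 86, 84, 84, 85, 85, 87, 86, 87, 86, 87, 87, 87, 81, 76, 74, 74, 75, 84, 88, 87, 84, 84, 85, 85, 87, 85, 80, 75, 71]
   g [97, 76, 75, 74, 74, 83, 103, 129, 123, 113, 103, 100, 98, 97, 100, 109, 119, 126, 129, 133, 129, 127, 124, 111, 101, 86, 83, 89, 124, 138, 140, 146, 144, 144, 143, 136, 124, 112, 101, 87]
14 z [69, 73, 72, 73, 73, 73, 80, 84, 85, 85, 86, 86, 86, 85, 84, 84, 84, 84, 84, 84, 85, 84, 82, 80, 75, 73, 74, 81, 83, 85, 86, 85, 84, 83, 84, 83, 80, 78, 76, 73]
   g [95, 77, 72, 70, 71, 82, 103, 121, 118, 113, 112, 110, 108, 106, 104, 110, 119, 126, 127, 125, 122, 121, 124, 128, 118, 104, 114, 124, 128, 129, 131, 135, 139, 140, 141, 137, 124, 111, 98, 85]
```

```bash
cat > go.py <<'E'
# usage: go.py x y z(mm, mould, of the point G mm behind TCP) tilt(rad) [G]
import sys
from h import *
from scipy.spatial.transform import Rotation as Ro
m=np.load("mould.npz");R=np.eye(3);R[:2,:2]=m["R"];o=np.r_[m["o"],0]
s=observe();T=Ro.from_rotvec(s["orientation"]).as_matrix();p=s["tcp_pos"]
M=R.T@T
print("t",round(s["time_s"],2),"tcp mould mm",(R.T@(p-o)*1000).round(1),"Fm",(R.T@s["contact_force"]).round(1),"w",round(s["gripper_width"],3),"grip",round(s["grip_force"],1))
if len(sys.argv)>4:
    x,y,z,ti=map(float,sys.argv[1:5]);G=float(sys.argv[5]) if len(sys.argv)>5 else 16
    D=np.array([[1,0,0],[0,-1,0],[0,0,-1.]])@Ro.from_rotvec([0,-ti,0]).as_matrix()
    print("turn(tool)",Ro.from_matrix(M.T@D).as_rotvec().round(3))
    t=np.array([x,y,z])-G*D[:,2]*-1
    d=t-R.T@(p-o)*1000
    print("shift in final tool axes mm",(D.T@d).round(1),"in current",(M.T@d).round(1))
else: print("tool x,z in mould",M[:,0].round(3),M[:,2].round(3))
E
python3 go.py 78 0.8 205 0.35
```

```text
t 0.1 tcp mould mm [564.8 219.4 230.5] Fm [-0.2 -0.4 -0.2] w 0.999 grip 0.0
turn(tool) [ 0.164 -0.322  0.941]
shift in final tool axes mm [-448.6  218.6  206.8] in current [-464.1 -273.3   41. ]
```

```bash
python3 -m crank '[[0,0,0,0.0205,-0.040,0.1176,1],[0,0,0,0.0205,-0.040,0.1176,1],[0,0,0,0.0205,-0.040,0.1176,1],[0,0,0,0.0205,-0.040,0.1176,1],[0,0,0,0.0205,-0.040,0.1176,1],[0,0,0,0.0205,-0.040,0.1176,1],[0,0,0,0.0205,-0.040,0.1176,1],[0,0,0,0.0205,-0.040,0.1176,1],[0,0,0,0,0,0,1]]' 20
python3 -m crank '[[-0.037,0.018,0.017,0,0,0,1],[-0.037,0.018,0.017,0,0,0,1],[-0.037,0.018,0.017,0,0,0,1],[-0.037,0.018,0.017,0,0,0,1],[-0.037,0.018,0.017,0,0,0,1],[-0.037,0.018,0.017,0,0,0,1],[-0.037,0.018,0.017,0,0,0,1],[-0.037,0.018,0.017,0,0,0,1],[-0.037,0.018,0.017,0,0,0,1],[-0.037,0.018,0.017,0,0,0,1],[-0.037,0.018,0.017,0,0,0,1],[-0.037,0.018,0.017,0,0,0,1]]'
python3 go.py 78 0.8 145 0.35
```

```text
time_s: 1.0
tcp_pos: [0.19, 0.5434, 0.2298]
orientation: [1.709, 2.278, -0.301]
contact_force: [-1.0, -0.5, 0.0]
gripper_width: 0.998
grip_force: 0.0
time_s: 2.2
tcp_pos: [0.5341, 0.1339, 0.1903]
orientation: [1.707, 2.282, -0.298]
contact_force: [0.2, 0.4, 0.4]
gripper_width: 1.0
grip_force: 0.0
t 2.2 tcp mould mm [ 76.6   3.1 190.3] Fm [ 0.4 -0.3  0.4] w 1.0 grip 0.0
turn(tool) [ 0.001 -0.004  0.003]
shift in final tool axes mm [16.9  2.3 58. ] in current [16.6  2.3 58.1]
```

```bash
python3 -m crank '[[0.017,0.002,0,0,0,0,1],[0,0,0.02,0,0,0,1],[0,0,0.02,0,0,0,1],[0,0,0.018,0,0,0,1],[0,0,0,0,0,0,1],[0,0,0,0,0,0,0.5],[0,0,0,0,0,0,0.3]]' 20
python3 go.py 78 0.8 145 0.35
python3 - <<'E'
from h import *
a=grab_frame("scene");b=grab_frame("top")
s=cv2.resize(a["frame"][120:230,250:400],(540,396),interpolation=2);t=cv2.resize(b["frame"][220:330,170:320],(540,396),interpolation=2)
save("g1.png",np.vstack([s[:300],t[:300]]))
E
```

```text
time_s: 2.9
tcp_pos: [0.537, 0.1335, 0.1309]
orientation: [1.708, 2.279, -0.296]
contact_force: [0.2, -0.3, 0.5]
gripper_width: 0.69
grip_force: 0.0
t 2.9 tcp mould mm [ 75.4   0.5 130.9] Fm [-0.3 -0.1  0.5] w 0.69 grip 0.0
turn(tool) [ 0.002 -0.004  0.   ]
shift in final tool axes mm [-2.4 -0.3  1.8] in current [-2.4 -0.3  1.8]
```

View pics/g1.png

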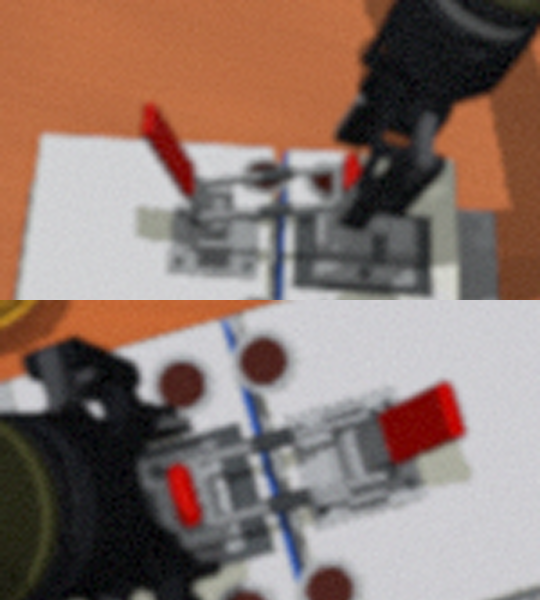

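The fingers straddle the grip bar: bar at (183,493) in the lower (top camera) panel, with a finger either side. I'll nudge and close.

```bash
python3 -m crank '[[-0.002,0,0.002,0,0,0,0.3],[0,0,0,0,0,0,0.2],[0,0,0,0,0,0,0.1],[0,0,0,0,0,0,0.1],[0,0,0,0,0,0,0.1],[0,0,0,0,0,0,0.1],[0,0,0,0,0,0,0.1]]' 20
python3 go.py 78 0.8 145 0.35
```

```text
time_s: 3.7
tcp_pos: [0.5374, 0.1304, 0.1287]
orientation: [1.71, 2.279, -0.298]
contact_force: [-1.7, 3.2, 1.0]
gripper_width: 0.335
grip_force: 22.7
t 3.7 tcp mould mm [ 72.2   1.  128.7] Fm [3.6 0.7 1. ] w 0.335 grip 22.7
turn(tool) [ 0.001 -0.004 -0.   ]
shift in final tool axes mm [-0.2  0.2 -1.3] in current [-0.2  0.2 -1.3]
```

```bash
cat > kin.py <<'E'
import numpy as np
from scipy.optimize import fsolve
def hinge(q): return np.array([22*np.cos(.873+q),90+22*np.sin(.873+q)])
def fk(q,a,e=0):
    c,s=np.cos(a),np.sin(a);r=lambda x,z:hinge(q)+np.array([c*x-s*z,s*x+c*z])
    return r(97+e,-12),r(98+e,9)
def frombar(b,g=(1.28,.29)): return fsolve(lambda v:fk(*v)[1]-b,g)
def fromlip(l,g=(.4,-.2)): return fsolve(lambda v:fk(*v)[0]-l,g)
E
python3 - <<'E'
from kin import *
for l in ((100,97),(103,96),(102,88),(102,84),(102,80),(102,77),(103,77),(101,77),(99,77)):
    v=fromlip(l);print(l,v.round(3),fk(*v)[0].round(1),"bar",fk(*v)[1].round(1))
v=(1.28,.294);print(frombar((78,145)))
g=(1.28,.29)
for t in np.linspace(0,1,6):
    b=np.array((78,145))*(1-t)+np.array((104.9,117))*t; g=frombar(b,g);print(b,g.round(2),fk(*g)[0].round(1))
E
```

```text
(100, 97) [ 0.544 -0.028] [100.  97.] bar [101.6 118. ]
(103, 96) [ 0.401 -0.031] [103.  96.] bar [104.7 117. ]
(102, 88) [ 0.375 -0.113] [102.  88.] bar [105.4 108.8]
(102, 84) [ 0.329 -0.152] [102.  84.] bar [106.2 104.6]
(102, 80) [ 0.276 -0.19 ] [102.  80.] bar [106.9 100.4]
(102, 77) [ 0.232 -0.218] [102.  77.] bar [107.5  97.3]
(103, 77) [ 0.189 -0.213] [103.  77.] bar [108.4  97.3]
(101, 77) [ 0.275 -0.222] [101.  77.] bar [106.6  97.3]
(99, 77) [ 0.361 -0.23 ] [99. 77.] bar [104.8  97.2]
[1.33386536 0.29718044]
[ 78. 145.] [1.33 0.3 ] [ 83.2 124.6]
[ 83.38 139.4 ] [1.19 0.22] [ 86.9 118.7]
[ 88.76 133.8 ] [1.02 0.14] [ 90.8 112.9]
[ 94.14 128.2 ] [0.83 0.08] [ 94.7 107.2]
[ 99.52 122.6 ] [0.62 0.02] [ 98.9 101.6]
[104.9 117. ] [ 0.39 -0.03] [103.3  96. ]
```

```bash
python3 -m crank '[[0.0035,0,0.0017,0,0,0,0.1],[0.0035,0,0.0017,0,0,0,0.1],[0.0035,0,0.0017,0,0,0,0.1],[0.0035,0,0.0017,0,0,0,0.1],[0.0035,0,0.0017,0,0,0,0.1]]'
python3 go.py
python3 -m crank '[[0.0035,0,0.0017,0,0,0,0.1],[0.0035,0,0.0017,0,0,0,0.1],[0.0035,0,0.0017,0,0,0,0.1],[0.0035,0,0.0017,0,0,0,0.1],[0.0035,0,0.0017,0,0,0,0.1],[0,0,0,0,0,0,0.1]]'
python3 go.py 
python3 - <<'E'
from h import *
a=grab_frame("scene");b=grab_frame("top")
np.savez("f1.npz",a=cloud(a),b=cloud(b),ai=a["frame"],bi=b["frame"])
s=cv2.resize(a["frame"][120:230,250:400],(540,396),interpolation=2);t=cv2.resize(b["frame"][220:330,170:320],(540,396),interpolation=2)
save("g2.png",np.vstack([s[:300],t[:300]]))
E
```

```text
time_s: 4.2
tcp_pos: [0.5338, 0.1411, 0.1145]
orientation: [1.708, 2.277, -0.304]
contact_force: [2.1, -7.0, 0.2]
gripper_width: 0.338
grip_force: 22.1
t 4.2 tcp mould mm [ 83.5   1.4 114.5] Fm [-7.3 -0.   0.2] w 0.338 grip 22.1
tool x,z in mould [ 0.939  0.    -0.343] [-0.343  0.001 -0.939]
time_s: 4.8
tcp_pos: [0.5298, 0.155, 0.1004]
orientation: [1.709, 2.278, -0.302]
contact_force: [0.4, -4.2, 0.6]
gripper_width: 0.343
grip_force: 22.5
t 4.8 tcp mould mm [ 98.    1.3 100.4] Fm [-4.1  0.8  0.6] w 0.343 grip 22.5
tool x,z in mould [ 0.94   0.    -0.342] [-0.342  0.001 -0.94 ]
```

View pics/g2.png

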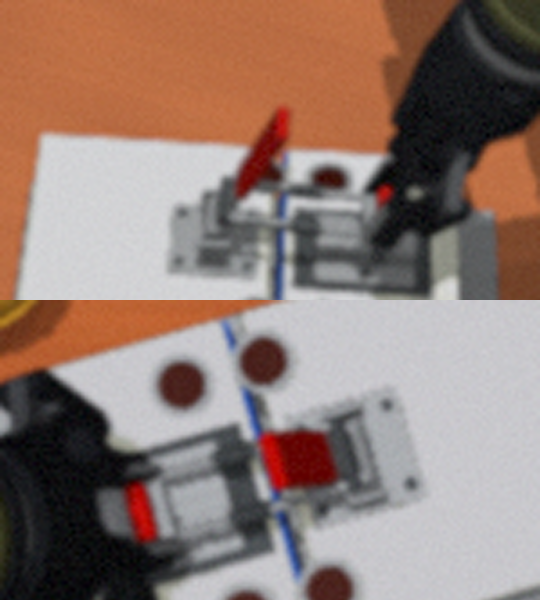

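The lever now leans toward the keeper (red at (298,460) in the lower panel), and the bar is at (140,513), over the slot. I'll measure both.

```bash
cat > red.py <<'E'
from h import *
import sys
a=grab_frame("scene");b=grab_frame("top");m=np.load("mould.npz")
for nm,f in(("top",b),("scene",a)):
    W=cloud(f);I=f["frame"].astype(int)
    red=(I[...,0]>100)&(I[...,1]<50)&(I[...,2]<50)&(W[...,2]>.075)
    X=np.concatenate([((W[...,:2]-m["o"])@m["R"])*1000,W[...,2:]*1000],-1)
    n,l,st,ce=cv2.connectedComponentsWithStats(red.astype(np.uint8))
    for k in range(1,n):
        if st[k,4]>6:
            Q=X[l==k];print(nm,st[k,4],"min",Q.min(0).round(1),"max",Q.max(0).round(1),"mean",Q.mean(0).round(1))
    # gap: bright deck edges and keeper block profile
    s=(X[...,2]<95)&(abs(X[...,1]-11)<3)&(X[...,0]>100)&(X[...,0]<200)
    d=X[(abs(X[...,2]-71)<5)&(abs(abs(X[...,1])-60)<10)&(X[...,0]>80)&(X[...,0]<200)];
    if len(d):print("far edge x",np.percentile(d[:,0],99.5).round(1))
E
python3 red.py
```

```text
top 181 min [ 13.9 -11.2 135.4] max [ 40.1  12.5 189.1] mean [ 28.9   0.4 171.5]
top 87 min [ 99.1 -13.  107.6] max [108.6  13.4 125.2] mean [1.034e+02 1.000e-01 1.198e+02]
far edge x 150.8
scene 117 min [ 10.6 -14.3 130.7] max [ 35.7   6.3 189.2] mean [ 24.2  -7.1 166. ]
scene 13 min [ 96.9 -22.2 117.4] max [103.9  13.4 148.7] mean [ 99.6   1.3 125.7]
far edge x 151.2
```

```bash
python3 -m crank '[[0.0017,0,0.002,0,0,0,0.1],[0.0017,0,0.002,0,0,0,0.1],[0.0017,0,0.002,0,0,0,0.1],[0,0,0,0,0,0,0.1]]'
python3 go.py
python3 -m crank '[[0.0008,0,0.0014,0,0,0,0.1],[0.0008,0,0.0014,0,0,0,0.1],[0,0,0,0,0,0,0.1]]'
python3 go.py 
```

```text
time_s: 5.4
tcp_pos: [0.5287, 0.1591, 0.093]
orientation: [1.71, 2.279, -0.299]
contact_force: [-0.6, -2.9, 1.0]
gripper_width: 0.338
grip_force: 22.6
t 5.4 tcp mould mm [102.3   1.2  93. ] Fm [-2.6  1.4  1. ] w 0.338 grip 22.6
tool x,z in mould [ 0.941 -0.    -0.339] [-0.339 -0.    -0.941]
time_s: 5.7
tcp_pos: [0.5287, 0.1597, 0.09]
orientation: [1.71, 2.279, -0.298]
contact_force: [0.3, -2.8, 0.9]
gripper_width: 0.342
grip_force: 22.6
t 5.7 tcp mould mm [102.9   1.1  90. ] Fm [-2.7  0.5  0.9] w 0.342 grip 22.6
tool x,z in mould [ 0.941 -0.    -0.339] [-0.339 -0.    -0.941]
```

```bash
python3 -m crank '[[0.0005,0,0.0014,0,0,0,0.1],[0.0005,0,0.0014,0,0,0,0.1],[0,0,0,0,0,0,0.1]]'
python3 go.py
python3 -m crank '[[0.0005,0,0.0014,0,0,0,0.1],[0.0005,0,0.0014,0,0,0,0.1],[0,0,0,0,0,0,0.1]]'
python3 go.py
python3 -m crank '[[0.0005,0,0.0014,0,0,0,0.1],[0.0005,0,0.0014,0,0,0,0.1],[0,0,0,0,0,0,0.1]]'
python3 go.py 
```

```text
time_s: 6.0
tcp_pos: [0.5287, 0.16, 0.087]
orientation: [1.711, 2.28, -0.298]
contact_force: [-0.8, -0.3, 1.2]
gripper_width: 0.338
grip_force: 22.7
t 6.0 tcp mould mm [103.1   1.1  87. ] Fm [-0.1  0.9  1.2] w 0.338 grip 22.7
tool x,z in mould [ 0.941 -0.001 -0.339] [-0.339 -0.    -0.941]
time_s: 6.3
tcp_pos: [0.5288, 0.1599, 0.0841]
orientation: [1.71, 2.279, -0.298]
contact_force: [-0.5, 1.1, 0.2]
gripper_width: 0.338
grip_force: 22.7
t 6.3 tcp mould mm [103.    1.   84.1] Fm [1.2 0.2 0.2] w 0.338 grip 22.7
tool x,z in mould [ 0.941 -0.    -0.339] [-0.339 -0.001 -0.941]
time_s: 6.6
tcp_pos: [0.5289, 0.1597, 0.0823]
orientation: [1.71, 2.278, -0.297]
contact_force: [-3.8, 1.3, 7.6]
gripper_width: 0.339
grip_force: 23.5
t 6.6 tcp mould mm [102.8   0.9  82.3] Fm [2.3 3.2 7.6] w 0.339 grip 23.5
tool x,z in mould [ 0.941 -0.001 -0.339] [-0.339 -0.001 -0.941]
```

The lip has gone about 8 mm down into the slot and the nose plate touches the block top at 7.6 N. I'll ease off, then draw the lip back onto the near wall.

```bash
python3 -m crank '[[-0.0013,0,-0.001,0,0,0,0.1],[-0.0009,0,0.0003,0,0,0,0.1],[-0.0009,0,0.0003,0,0,0,0.1],[0,0,0,0,0,0,0.1]]'
python3 go.py
python3 -m crank '[[-0.0009,0,0.0003,0,0,0,0.1],[-0.0009,0,0.0003,0,0,0,0.1],[0,0,0,0,0,0,0.1]]'
python3 go.py
python3 -m crank '[[-0.0009,0,0.0003,0,0,0,0.1],[-0.0009,0,0.0003,0,0,0,0.1],[0,0,0,0,0,0,0.1]]'
python3 go.py;python3 red.py 
```

```text
time_s: 7.0
tcp_pos: [0.5292, 0.1592, 0.0825]
orientation: [1.713, 2.281, -0.293]
contact_force: [-5.5, 9.1, 3.1]
gripper_width: 0.338
grip_force: 23.3
t 7.0 tcp mould mm [102.2   0.8  82.5] Fm [10.3  2.7  3.1] w 0.338 grip 23.3
tool x,z in mould [ 0.942 -0.002 -0.335] [-0.335 -0.001 -0.942]
time_s: 7.3
tcp_pos: [0.5296, 0.1575, 0.0826]
orientation: [1.713, 2.281, -0.293]
contact_force: [-5.0, 8.1, 2.9]
gripper_width: 0.339
grip_force: 23.4
t 7.3 tcp mould mm [100.5   0.8  82.6] Fm [9.2 2.6 2.9] w 0.339 grip 23.4
tool x,z in mould [ 0.942 -0.002 -0.335] [-0.335 -0.002 -0.942]
time_s: 7.6
tcp_pos: [0.5302, 0.1557, 0.0827]
orientation: [1.713, 2.281, -0.293]
contact_force: [-4.9, 7.8, 4.5]
gripper_width: 0.339
grip_force: 23.5
t 7.6 tcp mould mm [98.5  0.8 82.7] Fm [8.9 2.5 4.5] w 0.339 grip 23.5
tool x,z in mould [ 0.942 -0.002 -0.335] [-0.335 -0.002 -0.942]
top 300 min [ 14.6 -11.6 128.2] max [ 47.7  12.1 186.9] mean [3.180e+01 1.000e-01 1.646e+02]
top 80 min [ 99.8 -12.8  97.1] max [108.7  12.7 105.4] mean [ 1.037e+02 -1.000e-01  1.023e+02]
far edge x 149.7
scene 125 min [ 14.8 -15.4 132.3] max [ 42.2   7.2 187.6] mean [ 29.   -6.6 163.5]
scene 14 min [ 97.  -24.1  99.7] max [103.6  12.7 131.6] mean [ 99.8   0.3 109.4]
far edge x 149.3
```

```bash
python3 -m crank '[[-0.0009,0,0.0003,0,0,0,0.1],[-0.0009,0,0.0003,0,0,0,0.1],[0,0,0,0,0,0,0.1]]'
python3 go.py
python3 -m crank '[[-0.0009,0,0.0003,0,0,0,0.1],[-0.0009,0,0.0003,0,0,0,0.1],[0,0,0,0,0,0,0.1]]'
python3 go.py;python3 red.py 
```

```text
time_s: 8.0
tcp_pos: [0.5308, 0.1537, 0.0828]
orientation: [1.713, 2.281, -0.294]
contact_force: [-5.7, 8.0, 4.4]
gripper_width: 0.339
grip_force: 23.5
t 8.0 tcp mould mm [96.5  0.8 82.8] Fm [9.3 3.2 4.4] w 0.339 grip 23.5
tool x,z in mould [ 0.942 -0.002 -0.335] [-0.336 -0.002 -0.942]
time_s: 8.3
tcp_pos: [0.5314, 0.1518, 0.0828]
orientation: [1.713, 2.281, -0.294]
contact_force: [-5.0, 7.8, 4.2]
gripper_width: 0.34
grip_force: 23.5
t 8.3 tcp mould mm [94.5  0.8 82.8] Fm [8.9 2.6 4.2] w 0.34 grip 23.5
tool x,z in mould [ 0.942 -0.001 -0.336] [-0.336 -0.002 -0.942]
top 79 min [ 21.7 -10.2 182.8] max [ 30.1  12.6 193.4] mean [ 25.9   0.7 189.5]
top 81 min [ 95.3 -13.4  96.1] max [104.8  12.1 105.9] mean [ 99.9  -0.6 102. ]
far edge x 146.2
scene 83 min [  8.1 -16.  140.4] max [ 27.1   9.6 193. ] mean [ 18.7  -7.2 174.6]
scene 12 min [ 94.1 -24.8 101.1] max [ 98.9  11.5 134.2] mean [ 95.9  -1.6 111.7]
far edge x 144.7
```

```bash
python3 -m crank '[[-0.0009,0,0.0003,0,0,0,0.1],[0,0,0,0,0,0,0.1]]'
python3 go.py
python3 -m crank '[[-0.0009,0,0.0003,0,0,0,0.1],[0,0,0,0,0,0,0.1]]'
python3 go.py;python3 -m crank '[[-0.0005,0,0.0002,0,0,0,0.1],[0,0,0,0,0,0,0.1]]'
python3 go.py
```

```text
time_s: 8.6
tcp_pos: [0.5316, 0.1509, 0.0829]
orientation: [1.712, 2.281, -0.294]
contact_force: [-5.7, 7.9, 3.8]
gripper_width: 0.345
grip_force: 23.5
t 8.6 tcp mould mm [93.5  0.8 82.9] Fm [9.1 3.2 3.8] w 0.345 grip 23.5
tool x,z in mould [ 0.942 -0.001 -0.336] [-0.336 -0.002 -0.942]
time_s: 8.8
tcp_pos: [0.5317, 0.1506, 0.0828]
orientation: [1.714, 2.281, -0.293]
contact_force: [-6.8, 10.0, 4.6]
gripper_width: 0.339
grip_force: 23.7
t 8.8 tcp mould mm [93.3  0.8 82.8] Fm [11.5  3.7  4.6] w 0.339 grip 23.7
tool x,z in mould [ 0.942 -0.002 -0.335] [-0.335 -0.002 -0.942]
time_s: 9.0
tcp_pos: [0.5317, 0.1506, 0.0828]
orientation: [1.714, 2.281, -0.292]
contact_force: [-7.7, 11.4, 5.0]
gripper_width: 0.344
grip_force: 23.8
t 9.0 tcp mould mm [93.2  0.8 82.8] Fm [13.1  4.2  5. ] w 0.344 grip 23.8
tool x,z in mould [ 0.943 -0.002 -0.334] [-0.334 -0.002 -0.943]
```

The halves are shut and the force rises, so the lip is bearing on the wall. Now I'll release gently and back out along the tool axis.

```bash
python3 -m crank '[[0,0,0,0,0,0,0.4],[0,0,0,0,0,0,0.5],[0,0,0,0,0,0,0.7],[0,0,0,0,0,0,0.7],[0,0,-0.01,0,0,0,0.7],[0,0,-0.02,0,0,0,0.7],[0,0,-0.04,0,0,0,0.7],[0,0,-0.05,0,0,0,0],[0,0,-0.04,0,0,0,0],[0,0,0,0,0,0,0],[0,0,0,0,0,0,0]]'
python3 go.py;python3 red.py
python3 - <<'E'
from h import *
a=grab_frame("scene");b=grab_frame("top")
s=cv2.resize(a["frame"][120:230,250:400],(540,396),interpolation=2);t=cv2.resize(b["frame"][220:330,170:320],(540,396),interpolation=2)
save("g3.png",np.vstack([s[:300],t[:300]]))
E
```

```text
time_s: 10.1
tcp_pos: [0.5176, 0.2, 0.2351]
orientation: [1.709, 2.278, -0.294]
contact_force: [1.4, 0.2, 0.1]
gripper_width: 0.02
grip_force: 0.0
t 10.1 tcp mould mm [144.6   0.5 235.1] Fm [-0.2 -1.4  0.1] w 0.02 grip 0.0
tool x,z in mould [ 0.941 -0.001 -0.339] [-0.339 -0.004 -0.941]
top 73 min [ 16.8 -10.3 184. ] max [ 24.6  12.7 194.1] mean [ 20.8   0.5 191. ]
top 75 min [ 94.3 -11.3  96. ] max [102.3  13.8 105.9] mean [ 98.3   1.1 102.4]
far edge x 146.3
scene 37 min [ 12.5 -14.9 177.5] max [ 22.4   9.  193.3] mean [ 18.2  -4.7 189.1]
scene 24 min [ 94.3 -14.4  95.6] max [ 99.5   4.3 106.7] mean [ 96.7  -5.8 102. ]
far edge x 144.8
```

View pics/g3.png

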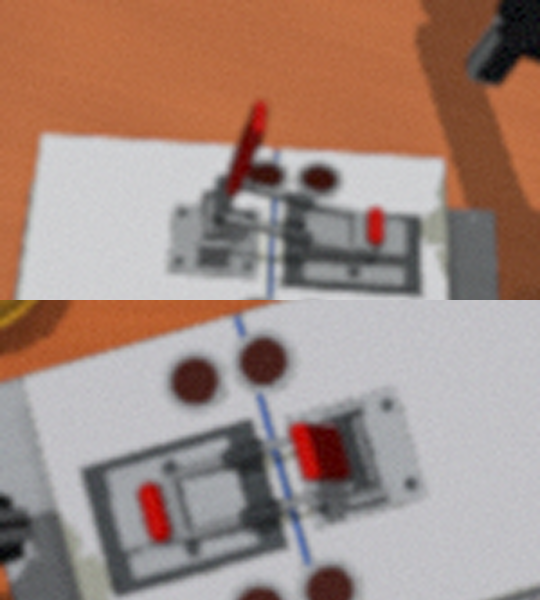

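The gap is closed and the claw is hooked: bar at (154,513) in the lower panel, lever upright with its tip at (300,452). Next is a fingertip path along the lever's arc.

```bash
cat > path.py <<'E'
import numpy as np
D=np.array([[.94,-.342],[-.342,-.94]]) # columns tool x, tool z in mould (x,z)
tx,tz=D[:,0],D[:,1]
def tcp(th,r=88,off=0):
    u=np.array([np.cos(th),np.sin(th)]);n=np.array([np.sin(th),-np.cos(th)])
    P=np.array([0,90])+r*u+(4.5+off)*n
    c=P+11*tx
    if th>2.79: c=np.array([0,90])+(r-22)*u+(4.5+off)*n-11*tx
    return c
cur=np.array([144.6,235.1])
for th,off in [(1.366,15)]+[(t,0) for t in (1.366,1.5,1.65,1.8,1.95,2.1,2.25,2.4,2.55,2.7,2.8,2.9,3.0,3.07)]:
    c=tcp(th,off=off);d=c-cur;print(th,round(th-.733,2),c.round(1),"tool dx,dz",(D.T@d).round(1));cur=c
E
python3 path.py
```

```text
1.366 0.63 [ 47.3 168.4] tool dx,dz [-68.6  95.9]
1.366 0.63 [ 32.6 171.5] tool dx,dz [-14.8   2.2]
1.5 0.77 [ 21.1 173.7] tool dx,dz [-11.7   1.9]
1.65 0.92 [  7.9 174.3] tool dx,dz [-12.6   3.9]
1.8 1.07 [ -5.3 173. ] tool dx,dz [-11.9   5.8]
1.95 1.22 [-18.1 169.7] tool dx,dz [-10.9   7.5]
2.1 1.37 [-30.2 164.5] tool dx,dz [-9.6  9. ]
2.25 1.52 [-41.4 157.5] tool dx,dz [-8.2 10.4]
2.4 1.67 [-51.5 149. ] tool dx,dz [-6.5 11.5]
2.55 1.82 [-60.2 139. ] tool dx,dz [-4.8 12.3]
2.7 1.97 [-67.3 127.9] tool dx,dz [-2.9 12.9]
2.8 2.07 [-71.  120.1] tool dx,dz [-0.8  8.6]
2.9 2.17 [-73.3 113.9] tool dx,dz [-0.1  6.6]
3.0 2.27 [-75.  107.5] tool dx,dz [0.6 6.6]
3.07 2.34 [-75.8 103. ] tool dx,dz [0.8 4.6]
```

```bash
python3 -m crank '[[-0.023,0,0.032,0,0,0,0],[-0.023,0,0.032,0,0,0,0],[-0.0226,0,0.0319,0,0,0,0],[0,0,0,0,0,0,0],[-0.005,0,0.001,0,0,0,0],[-0.005,0,0.001,0,0,0,0],[0,0,0,0,0,0,0]]'
python3 go.py
python3 -m crank '[[-0.0025,0,0,0,0,0,0],[-0.0025,0,0,0,0,0,0],[-0.002,0,0.0004,0,0,0,0],[-0.002,0,0.0004,0,0,0,0],[0,0,0,0,0,0,0]]'
python3 go.py;python3 red.py
```

```text
time_s: 11.0
tcp_pos: [0.5479, 0.0967, 0.1689]
orientation: [1.709, 2.278, -0.296]
contact_force: [0.7, 0.1, 0.9]
gripper_width: 0.002
grip_force: 0.0
t 11.0 tcp mould mm [ 37.    0.3 168.9] Fm [-0.1 -0.7  0.9] w 0.002 grip 0.0
tool x,z in mould [ 0.941 -0.001 -0.339] [-0.339 -0.002 -0.941]
time_s: 11.5
tcp_pos: [0.5499, 0.0885, 0.1708]
orientation: [1.71, 2.279, -0.296]
contact_force: [-1.5, 3.8, 1.2]
gripper_width: -0.0
grip_force: 1.4
t 11.5 tcp mould mm [ 28.5   0.7 170.8] Fm [4.1 0.4 1.2] w -0.0 grip 1.4
tool x,z in mould [ 0.941 -0.001 -0.339] [-0.339 -0.002 -0.941]
top 93 min [ 11.6 -10.6 183.7] max [ 21.5  12.5 195.9] mean [ 16.3   1.  191.4]
far edge x 146.5
scene 37 min [  8.2 -15.1 180.8] max [ 18.5   6.4 195.5] mean [ 14.2  -4.4 190.8]
scene 32 min [ 92.1 -13.2  96.5] max [101.5   8.7 105.7] mean [ 96.   -4.4 102. ]
far edge x 144.8
```

```bash
python3 -m crank '[[-0.004,0,0,0,0,0,0],[-0.004,0,0,0,0,0,0],[0,0,0,0,0,0,0]]'
python3 go.py;python3 red.py
python3 -m crank '[[-0.004,0,0.0012,0,0,0,0],[-0.004,0,0.0013,0,0,0,0],[-0.0045,0,0.0014,0,0,0,0],[0,0,0,0,0,0,0]]'
python3 go.py;python3 red.py
```

```text
time_s: 11.9
tcp_pos: [0.5517, 0.0802, 0.1729]
orientation: [1.711, 2.279, -0.299]
contact_force: [0.3, 2.0, -0.5]
gripper_width: 0.002
grip_force: 1.0
t 11.9 tcp mould mm [ 20.1   1.3 172.9] Fm [ 1.8 -0.8 -0.5] w 0.002 grip 1.0
tool x,z in mould [ 0.941 -0.001 -0.34 ] [-0.34   0.    -0.941]
top 86 min [  2.  -10.7 177.3] max [ 11.6  13.  196.7] mean [  6.6   1.3 192.4]
far edge x 137.9
scene 33 min [ 1.00e-01 -1.36e+01  1.77e+02] max [  8.3   9.3 196.9] mean [  4.9  -5.8 191.3]
scene 33 min [ 92.1 -15.6  97.7] max [ 99.1   7.9 106.7] mean [ 95.7  -4.3 102.6]
far edge x 144.9
time_s: 12.4
tcp_pos: [0.5554, 0.0674, 0.1737]
orientation: [1.71, 2.278, -0.299]
contact_force: [0.2, 1.7, -1.7]
gripper_width: 0.001
grip_force: 0.7
t 12.4 tcp mould mm [  6.8   1.3 173.7] Fm [ 1.6 -0.7 -1.7] w 0.001 grip 0.7
tool x,z in mould [ 0.94  -0.001 -0.34 ] [-0.34  0.   -0.94]
top 77 min [-10.2 -11.3 187.9] max [ -2.5  12.8 196.4] mean [ -6.3   0.8 193.2]
far edge x 114.5
scene 31 min [-11.7 -13.3 178. ] max [ -4.6   7.2 196.6] mean [ -8.5  -3.3 190.9]
scene 34 min [ 92.1 -16.   96.4] max [ 99.2   7.2 105.2] mean [ 95.7  -4.1 101.8]
far edge x 144.8
```

```bash
python3 -m crank '[[-0.004,0,0.0019,0,0,0,0],[-0.004,0,0.0019,0,0,0,0],[-0.004,0,0.002,0,0,0,0],[-0.0036,0,0.0025,0,0,0,0],[-0.0036,0,0.0025,0,0,0,0],[-0.0036,0,0.0025,0,0,0,0],[0,0,0,0,0,0,0]]'
python3 go.py;python3 red.py
python3 -m crank '[[-0.0032,0,0.003,0,0,0,0],[-0.0032,0,0.003,0,0,0,0],[-0.0032,0,0.003,0,0,0,0],[-0.0027,0,0.0035,0,0,0,0],[-0.0027,0,0.0035,0,0,0,0],[-0.0027,0,0.0035,0,0,0,0],[0,0,0,0,0,0,0]]'
python3 go.py;python3 red.py
```

```text
time_s: 13.2
tcp_pos: [0.5628, 0.0424, 0.1689]
orientation: [1.71, 2.278, -0.299]
contact_force: [-0.9, 0.6, 0.2]
gripper_width: -0.002
grip_force: 0.6
t 13.2 tcp mould mm [-19.3   1.2 168.9] Fm [0.8 0.7 0.2] w -0.002 grip 0.6
tool x,z in mould [ 0.94  -0.001 -0.34 ] [-0.34 -0.   -0.94]
top 108 min [-38.1 -10.5 169.2] max [-26.   12.1 190.7] mean [-32.5   1.  183.9]
scene 69 min [-41.  -14.1 143.2] max [-19.8   7.8 189.4] mean [-32.2  -7.3 174.6]
scene 29 min [ 92.1 -15.5  94.6] max [ 98.9   9.  105.2] mean [ 94.7  -4.  102.3]
far edge x 144.9
time_s: 14.0
tcp_pos: [0.5694, 0.0204, 0.1561]
orientation: [1.71, 2.279, -0.299]
contact_force: [-0.9, 0.3, 0.8]
gripper_width: 0.0
grip_force: 0.4
t 14.0 tcp mould mm [-42.3   1.1 156.1] Fm [0.5 0.8 0.8] w 0.0 grip 0.4
tool x,z in mould [ 0.941 -0.001 -0.34 ] [-0.34  -0.    -0.941]
top 138 min [-64.2 -10.7 156.6] max [-48.   11.7 175.1] mean [-56.7   0.7 168.1]
far edge x 146.9
scene 97 min [-66.6 -14.1 131.4] max [-28.6   9.5 174.1] mean [-51.9  -6.1 158. ]
scene 35 min [ 90.  -15.9  98.6] max [ 99.2   6.  106.7] mean [ 93.8  -4.7 102.3]
far edge x 144.9
```

The bar stays put while the hinge moves back, so the nose is stretched about 14 mm and the hook holds. Carrying on.

```bash
python3 -m crank '[[-0.0022,0,0.0038,0,0,0,0],[-0.0022,0,0.0038,0,0,0,0],[-0.0022,0,0.0039,0,0,0,0],[-0.0016,0,0.0041,0,0,0,0],[-0.0016,0,0.0041,0,0,0,0],[-0.0016,0,0.0041,0,0,0,0],[0,0,0,0,0,0,0]]'
python3 go.py;python3 red.py
python3 -m crank '[[-0.001,0,0.0043,0,0,0,0],[-0.001,0,0.0043,0,0,0,0],[-0.001,0,0.0043,0,0,0,0],[-0.0004,0,0.0043,0,0,0,0],[-0.0004,0,0.0043,0,0,0,0],[0,0,0,0,0,0,0]]'
python3 go.py;python3 red.py
```

```text
time_s: 14.8
tcp_pos: [0.5743, 0.0025, 0.1373]
orientation: [1.71, 2.279, -0.299]
contact_force: [0.7, 0.3, 0.4]
gripper_width: -0.001
grip_force: 0.0
t 14.8 tcp mould mm [-60.8   1.3 137.3] Fm [ 0.1 -0.8  0.4] w -0.001 grip 0.0
tool x,z in mould [ 0.941 -0.    -0.339] [-0.339  0.    -0.941]
top 145 min [-84.9 -10.9 138.8] max [-65.8  11.5 153. ] mean [-76.4   0.5 146. ]
far edge x 146.6
scene 149 min [-84.9 -14.7 115.4] max [-34.8   7.2 152.8] mean [-59.6  -5.3 132.3]
scene 31 min [ 89.7 -14.7  97.8] max [ 96.8   8.5 107.6] mean [ 92.7  -4.8 103.1]
far edge x 144.9
time_s: 15.5
tcp_pos: [0.5772, -0.0079, 0.1184]
orientation: [1.71, 2.279, -0.3]
contact_force: [0.1, -0.4, 0.2]
gripper_width: 0.001
grip_force: 0.0
t 15.5 tcp mould mm [-71.6   1.4 118.4] Fm [-0.4 -0.   0.2] w 0.001 grip 0.0
tool x,z in mould [ 0.941 -0.    -0.339] [-0.339  0.001 -0.941]
top 140 min [-95.9 -11.  119.3] max [-75.4  11.3 130.4] mean [-87.2   0.5 123.9]
far edge x 133.7
scene 159 min [-96.5 -16.  103. ] max [-40.   11.2 127.2] mean [-66.2  -4.8 115.4]
scene 34 min [ 87.5 -15.   97.8] max [ 97.    7.6 108.3] mean [ 91.7  -4.7 103.3]
far edge x 144.7
```

```bash
python3 -m crank '[[0,0,0.0033,0,0,0,0],[0,0,0.0033,0,0,0,0],[0,0,0.003,0,0,0,0],[0,0,0,0,0,0,0]]'
python3 go.py
python3 -m crank '[[0.0005,0,0.003,0,0,0,0],[0,0,0.0025,0,0,0,0],[0,0,0,0,0,0,0]]'
python3 go.py;python3 red.py
```

```text
time_s: 16.0
tcp_pos: [0.5781, -0.0108, 0.1096]
orientation: [1.71, 2.279, -0.299]
contact_force: [0.1, 0.5, -1.8]
gripper_width: -0.002
grip_force: 0.0
t 16.0 tcp mould mm [-74.7   1.4 109.6] Fm [ 0.5 -0.2 -1.8] w -0.002 grip 0.0
tool x,z in mould [ 0.941 -0.    -0.339] [-0.339  0.    -0.941]
time_s: 16.3
tcp_pos: [0.5785, -0.0121, 0.1043]
orientation: [1.71, 2.279, -0.299]
contact_force: [-0.2, -0.6, 0.2]
gripper_width: -0.0
grip_force: 0.0
t 16.3 tcp mould mm [-76.    1.4 104.3] Fm [-0.5  0.3  0.2] w -0.0 grip 0.0
tool x,z in mould [ 0.941 -0.    -0.339] [-0.339  0.    -0.941]
top 118 min [-100.   -10.7  101.3] max [-81.9  11.1 115.4] mean [-91.6   0.5 104.8]
far edge x 123.3
scene 156 min [-100.7  -15.4   95.9] max [-43.1   7.7 107.8] mean [-70.   -5.5 101.3]
scene 32 min [ 87.4 -14.   98.4] max [ 94.8   7.4 108.2] mean [ 91.1  -5.1 103.5]
far edge x 144.9
```

```bash
python3 -m crank '[[0,0,0.0015,0,0,0,0],[0,0,0.0015,0,0,0,0],[0,0,0,0,0,0,0]]'
python3 go.py
python3 -m crank '[[0,0,0.001,0,0,0,0],[0,0,0,0,0,0,0]]'
python3 go.py;python3 red.py
```

```text
time_s: 16.7
tcp_pos: [0.5792, -0.0129, 0.102]
orientation: [1.71, 2.279, -0.298]
contact_force: [0.3, -0.2, -0.0]
gripper_width: -0.0
grip_force: 0.5
t 16.7 tcp mould mm [-77.   1. 102.] Fm [-0.3 -0.2 -0. ] w -0.0 grip 0.5
tool x,z in mould [ 0.941 -0.001 -0.339] [-0.339 -0.001 -0.941]
time_s: 16.9
tcp_pos: [0.5793, -0.013, 0.1017]
orientation: [1.71, 2.278, -0.297]
contact_force: [-2.5, 2.7, 7.0]
gripper_width: -0.003
grip_force: 3.0
t 16.9 tcp mould mm [-77.1   0.9 101.7] Fm [3.3 1.6 7. ] w -0.003 grip 3.0
tool x,z in mould [ 0.941 -0.001 -0.339] [-0.339 -0.001 -0.941]
top 114 min [-100.   -10.5   98.1] max [-80.3  12.4 114.9] mean [-92.1   0.9 102.3]
far edge x 121.3
scene 149 min [-100.1  -15.3   93. ] max [-43.    6.7 106.3] mean [-70.2  -6.2  99.1]
scene 32 min [ 87.6 -15.9  98.1] max [ 94.6   6.5 109.4] mean [ 90.8  -4.9 104.1]
far edge x 144.9
```

Firm contact now, 7 N at the expected home height. I'll press a touch more, then retreat.

```bash
python3 -m crank '[[0,0,0.001,0,0,0,0],[0,0,0,0,0,0,0]]'
python3 go.py
python3 -m crank '[[0,0,0.001,0,0,0,0],[0,0,0,0,0,0,0]]'
python3 go.py
python3 -m crank '[[0,0,-0.01,0,0,0,0],[0,0,-0.03,0,0,0,0],[0,0,-0.05,0,0,0,0],[0.0,0,-0.05,0,0,0,0],[0,0.05,-0.02,0,0,0,0],[0,0.05,0,0,0,0,0],[0,0.05,0,0,0,0,0],[0,0,0,0,0,0,0]]'
python3 go.py;python3 red.py
python3 - <<'E'
from h import *
a=grab_frame("scene");b=grab_frame("top")
m=np.load("mould.npz");W=cloud(b);X=np.concatenate([((W[...,:2]-m["o"])@m["R"])*1000,W[...,2:]*1000],-1)
s=(abs(X[...,1])<8)&(X[...,2]>85)&(X[...,2]<115)
for x0 in range(-105,-40,8):
    q=X[s&(abs(X[...,0]-x0)<4)];print(x0,len(q),np.median(q[:,2]).round(1) if len(q) else None,end="; ")
for p in ((304,160),(161,206),(222,185)): print(W[p[1],p[0]].round(3))
s=cv2.resize(a["frame"][120:230,250:400],(540,396),interpolation=2);t=cv2.resize(b["frame"][220:330,170:320],(540,396),interpolation=2)
save("g4.png",np.vstack([s[:300],t[:300]]))
E
```

```text
time_s: 17.2
tcp_pos: [0.5793, -0.013, 0.1015]
orientation: [1.71, 2.278, -0.297]
contact_force: [-3.6, 5.2, 10.7]
gripper_width: 0.004
grip_force: 5.5
t 17.2 tcp mould mm [-77.1   0.8 101.5] Fm [ 6.   2.  10.7] w 0.004 grip 5.5
tool x,z in mould [ 0.941 -0.001 -0.339] [-0.339 -0.002 -0.941]
time_s: 17.4
tcp_pos: [0.5794, -0.0131, 0.1013]
orientation: [1.71, 2.278, -0.296]
contact_force: [-5.6, 5.6, 16.2]
gripper_width: -0.001
grip_force: 8.2
t 17.4 tcp mould mm [-77.2   0.8 101.3] Fm [ 6.9  3.8 16.2] w -0.001 grip 8.2
tool x,z in mould [ 0.941 -0.001 -0.339] [-0.339 -0.002 -0.941]
time_s: 18.2
tcp_pos: [0.7107, 0.0806, 0.2465]
orientation: [1.708, 2.279, -0.294]
contact_force: [-1.2, 0.1, 0.3]
gripper_width: 0.002
grip_force: 0.0
t 18.2 tcp mould mm [ -24.1 -151.5  246.5] Fm [0.4 1.1 0.3] w 0.002 grip 0.0
tool x,z in mould [ 0.941 -0.    -0.339] [-0.339 -0.004 -0.941]
top 436 min [-99.7 -10.8  95.7] max [-41.3  11.7 106.4] mean [-70.4   0.5 100.4]
far edge x 96.6
scene 196 min [-100.8 -145.8   91.6] max [-34.8   8.  255.5] mean [-71.4  -5.3 100.4]
scene 26 min [ 87.6 -15.   97.5] max [ 94.8   6.3 106.3] mean [ 91.1  -4.4 103.2]
far edge x 144.9
-105 6 100.3; -97 43 102.1; -89 45 102.0; -81 44 100.6; -73 46 101.2; -65 44 99.9; -57 42 99.1; -49 44 99.0; -41 44 98.1; [ 0.763 -0.008  0.008]
[0.55  0.127 0.667]
[0.697 0.143 0.085]
```

View pics/g4.png

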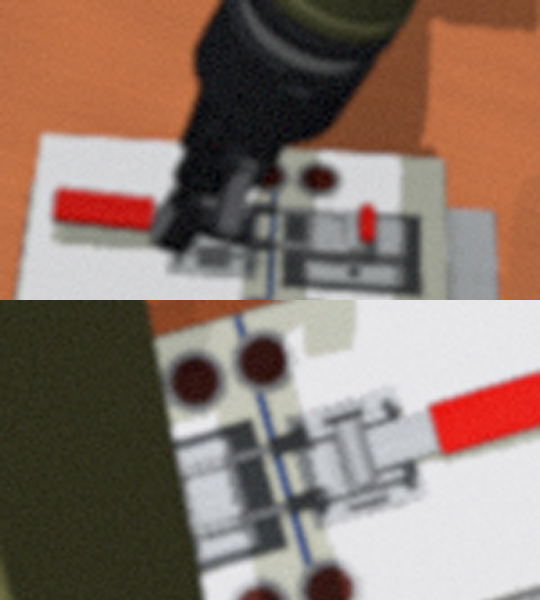

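The lever lies flat: red grip at (103,209) in the upper panel, slope 0.07 rad, which matches home. The bar is still hooked at (367,223), the gap is shut and the tool is clear.

```bash
python3 -c "
from bench import *
print(hand_in())"
```

```text
the job is handed in; nothing more can be done
None
```

The claw is hooked in the keeper's slot, the lever lies fully home and the halves are drawn shut; I kept the gripper clear of the bowls and jar, and handed the job in at about 18 s (no verdict was returned).

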